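Take the hand scanner from its desk stand and hold it on the carton's code label

TASK

Draw the hand scanner up out of the socket of its desk stand, tip it nose-down and hold it up in the air with its window aimed at the middle of the square code on the label on top of the larger of the two cartons, about a hand's width from it and looking down at it steeply (clearly more down than across). The program finishes while the gripper still holds the scanner there, steady and touching nothing else; do not put it down. Leave both cartons and the other things on the bench where they are.

Things in the scene. Friction and masses are not known exactly. Their poses are not given: they have to be found in the camera images.
- scanner: Pistol-shaped hand scanner, about 0.19 kg: a head across the top of a handle. Origin: centre of the handle's foot; z runs up the handle to the head, -x is the side it looks to, y is across. Handle black, 36 (x) by 28 (y) mm, 106 mm long, upright in the stand's socket at the start, its foot 20 mm above the bench. Top of the head 150 mm above the foot.
- head (a point): Centre of the head's grey box, 70 mm long, 52 mm wide (y), 42 mm high: grip its flat parallel sides here from above (30 N holds well). 125 mm above the handle's foot, 145 mm above the bench at the start. In front of the box a black nose, 22 mm long, 60 wide, 48 high. The head slopes 10 degrees nose-down from the scanner's -x. Axes as scanner.
- window (a point): Centre of the dark window on the front of the scanner's nose, 58 mm ahead of head along the head. Its own axes are those of the head: the scanner looks along -x of this frame (10 degrees below the scanner's -x), y is across, z is up out of the top of the head.
- stand: Desk stand, fixed: round dark foot of 124 mm diameter with an upright, open-topped black socket, 41 (x) by 33 (y) mm inside, walls 4 mm, floor 20 mm and rim 85 mm above the bench: the handle stands 65 mm deep with 2.5 mm of play each side and comes out straight up. Origin: centre of its underside. The scanner in it looks along the stand's -x.
- stand_mouth (a point): Centre of the socket's mouth, at the height of its rim, 85 mm above the bench.
- carton: The larger carton, closed, of brown board: 140 (x) by 180 (y) by 90 mm high, 1.6 kg, loose on the bench. Origin: centre of its underside.
- carton_label (a point): Middle of the square code (48 mm square, black on a white label of 86 by 64 mm) on top of the larger carton, 91 mm above the bench. z up.
- small_carton: The smaller carton, not to be scanned: 100 (x) by 120 (y) by 60 mm high, loose, with a like label on top. Origin: centre of its underside.
- flange: Bystander: loose steel pipe flange, 100 mm diameter, 34 mm high. Origin: centre of its underside.
- fitting: Bystander: small loose steel screw-in fitting standing on end, 34 mm diameter, 42 mm high. Origin: centre of its underside.
- marker: Bystander: white marker pen with black cap lying on the bench, 125 mm long, 17 mm thick. Origin: on the bench under its middle; it lies along its x.
- label_roll: Bystander: loose roll of blank labels standing on its flat side, 90 mm diameter, 50 mm high, 40 mm hole. Origin: centre of its underside.
Mind the look-alikes: they are no part of the job. Leave any blue look-alike of the scanner alone.

How it is judged (in metres and radians):
On the way:
1. the scanner is held in the fingers with its handle's foot above the rim of the stand's socket (z of scanner in the frame of stand_mouth above 0.005 m and contact force between scanner and the fingers above 1 N and contact force between scanner and stand below 0.05 N), for 0.2 s.
At the end, for the whole second after the job is handed in: Fingers hold the scanner still in the air: its line of sight passes within 24 mm (each way) of the larger carton's code centre, from 55 to 180 mm off, at most 45 degrees from straight down; its foot over 50 mm up; it touches no stand, carton or bystander; cartons within 20 mm of the start (contact force between scanner and the fingers above 1 N and x of carton_label in the frame of window between -0.18 and -0.055 m and y of carton_label in the frame of window between -0.024 and 0.024 m and z of carton_label in the frame of window between -0.024 and 0.024 m and angle between window's own x axis and vertical below 0.785 rad and height (world z) of scanner above 0.05 m and height (world z) of window above 0.12 m and linear speed of scanner below 0.03 m/s and angular speed of scanner below 0.2 rad/s and contact force between scanner and carton below 0.05 N and contact force between scanner and small_carton below 0.05 N and contact force between scanner and stand below 0.05 N and contact force between scanner and flange below 0.05 N and contact force between scanner and fitting below 0.05 N and contact force between scanner and marker below 0.05 N and contact force between scanner and label_roll below 0.05 N and distance of each of carton, small_carton from where it was at the start of the episode below 0.02 m); the arm keeps its last pose, push and grip.
It fails at once if a carton or bystander is shoved more than 20 mm or tipped over (distance of any of carton, small_carton, flange, fitting, marker, label_roll from where it was at the start of the episode above 0.02 m or angle between any of carton, small_carton, flange, fitting, label_roll's own z axis and vertical above 0.35 rad).
It fails at once if the scanner is dropped or laid on the bench (height (world z) of head below 0.085 m).
It also fails if it takes over 42 s, if anything falls off the work surface, if the arm or the gripper's body presses on something with over 40 N, if the wrist force passes 120 N, or if a joint passes its speed limit or range.

ROBOT

A 6-joint arm with a two-finger parallel gripper is mounted at the origin on the work surface. World frame = base frame: x ahead of the robot, y to its left, z up, the work surface at z = 0. Lengths are in mm, angles in degrees, forces in N, time in s.
With the tool pointing down it reaches from about 350 to 950 mm from the base axis. Payload 17.4 kg.
Tool frame: the origin (TCP) lies between the finger pads; the fingertips stand 11 mm ahead of it and the grasp point (between the pads) lies 8 mm behind it (tip_extent is the z of the fingertips in the tool frame, in mm); z points along the fingers, y is the line along which they close (so a half turn about z gives the same grasp; the last joint's range is limited). The gripper opens to 93 mm and grips with 3 to 60 N. Pads are 15 mm wide; open, the fingers measure 128 mm over their backs; the gripper's body (75 mm by 188 mm) begins 65 mm behind the grasp point.
Start: joints at [-74.301, 6.646, 82.598, -0, 90.757, -2.166], TCP at [207.062, -642.462, 201.046] pointing down, gripper open.
Joint ranges: [-162.19, 162.19], [-47.58, 125.68], [4.15, 143.07], [-65.23, 245.23], [0.69, 171.88], [-170.13, 170.13]. Speed limits (degrees/s): [108.29, 108.29, 127.2, 180, 180, 180].

INTERFACE

Orientations are given as [roll, pitch, yaw] about the fixed x, y, z axes, in that order (R = Rz(yaw) Ry(pitch) Rx(roll)).
In Python, from workcell import read_state, snapshot, sign_off, tip_extent gives the robot as it stands. The module is installed in compiled form; this text tells all that it offers.
- The arm moves only by the shell command python3 -m creep 'ROWS'. ROWS is JSON, a list of rows, each an object with "offset": the shift along the tool's x, y, z as a fraction of full scale, a list of three; "turn": the turn, a rotation vector about the tool's x, y, z as a fraction of full scale, a list of three; "fingers": the finger opening in mm, from 0 to 93. A call has 1 to 12 rows; each row shifts and turns the commanded pose from where the row before left it, along the tool's axes as they then stand; what a row does not reach is not made up. Full scale, the value 1, is 10 cm for a shift and 180 degrees for a turn. A row lasts 1/8 s, in which the tool goes at most 62.5 mm and 10.7 degrees, less where a joint would pass 70% of its speed; a pose out of reach is approached as far as the arm can. A call with a number of a shift or a turn outside -1 to 1 is refused whole. A call with a gripper value outside its range is refused whole. The fingers move at their own pace and stop on an object; the grip force is fixed at half the most. Time passes only in rows, so rows that do not move let the fingers close. It gives the time, the measured TCP pose, the force, the opening and the grip force at its end, in the units of the state.
- read_state(): the state, without advancing time (a new reading comes with each control period).
- snapshot(name): name is "scene" or "top"; returns a dict with "image" (400x640x3 uint8, blue, green, red), "fovy" (degrees; the focal length in pixels is half the picture's height over the tangent of half this angle, whatever the lens; pixels are square), "cx", "cy" (the principal point, pixels), "dist_coeffs" ([k1, k2, p1, p2, k3] as OpenCV has them; the pictures are not rectified), "eye" and "orientation" of the camera in the world. Camera axes: x right, y down, z forward; pixel columns grow to the right and rows downward; lengths in mm; the calibration is good to about 2 mm. A picture is of the moment at which its call begins. There is no depth.
- sign_off(): hands the job in; it is judged then, once.
The state is a dict: "t": time; "joint_pos": joint angles; "qd": joint speeds; "effort": joint torques, N m; "tcp_pos": TCP position; "eef_rot": TCP orientation; "wrist_force": force on the tool from outside, world axes, zero at the start; "ft_torque": the same for the moment, N m; "finger_gap": finger opening in mm; "grip_force": force on a finger pad.
Only numpy, scipy, OpenCV 4.12 (cv2) and the standard library are available. Lean on these libraries where they do the work, as an engineer would, in place of code of your own. Each camera call takes 0.05 s, during which the arm holds its last target. There are 200 camera calls.

## Working session

There is one attempt and no reset: what is moved stays moved. The work goes in short steps, Python scripts to look and compute and a shell command to move; the robot and the scene stay as the last step left them, time stands still between calls to the robot, and variables do not carry over. Pictures are saved under pics/ and viewed, at most 10 in all, crops included, and the job is handed in when it is done.

```bash
mkdir -p pics
cat > h.py <<'E'
import numpy as np, cv2
from scipy.spatial.transform import Rotation as R
from workcell import read_state, snapshot
def K(s):
    f=200/np.tan(np.radians(s["fovy"])/2); return np.array([[f,0,s["cx"]],[0,f,s["cy"]],[0,0,1]])
def Rc(s):
    o=np.array(s["orientation"],float)
    return o if o.shape==(3,3) else R.from_euler('xyz',o,degrees=True).as_matrix()
def ray(s,px):
    p=cv2.undistortPoints(np.array(px,float).reshape(-1,1,2),K(s),np.array(s["dist_coeffs"],float)).reshape(-1,2)
    return np.c_[p,np.ones(len(p))]@Rc(s).T
def plane(s,px,z):
    d=ray(s,px); e=np.array(s["eye"],float); return e+d*((z-e[2])/d[:,2])[:,None]
def proj(s,P):
    M=Rc(s).T; e=np.array(s["eye"],float)
    return cv2.projectPoints(np.array(P,float).reshape(-1,1,3),cv2.Rodrigues(M)[0],-M@e,K(s),np.array(s["dist_coeffs"],float))[0].reshape(-1,2)
E
python3 - <<'E'
from h import *
import pickle
for n in("scene","top"):
    s=snapshot(n); cv2.imwrite(f"pics/{n}0.png",s["image"]); pickle.dump(s,open(n+".pkl","wb"))
    print(n,{k:v for k,v in s.items() if k!="image"})
print(read_state())
E
```

```text
scene {'fovy': 47.02389076606141, 'cx': 323.7236898063529, 'cy': 203.66385879471898, 'dist_coeffs': array([-0.05718702,  0.        ,  0.        ,  0.        ,  0.        ]), 'eye': array([931.91266242, 801.09702853, 668.2699957 ]), 'orientation': array([-122.02962056,    0.95587127,  152.45332455])}
top {'fovy': 53.731100675591605, 'cx': 321.42437683561957, 'cy': 194.13953911046286, 'dist_coeffs': array([0.00535837, 0.        , 0.        , 0.        , 0.        ]), 'eye': array([ 430.93183671,   -8.72066657, 1065.2525874 ]), 'orientation': array([-174.40484085,    0.26111742,  -89.46695377])}
{'t': 0.1, 'joint_pos': array([-7.43005006e+01,  6.67032737e+00,  8.26308869e+01,  1.77428507e-04,
        9.07565159e+01, -2.16705490e+00]), 'qd': array([ 0.0655936 , -0.03792995, -0.03653305,  0.01605494,  0.03099731,
        0.0574725 ]), 'effort': array([ 2.04521733e-03, -7.22893023e+01, -6.23863935e+01,  7.81146437e-02,
        2.27333611e-02, -7.07210665e-05]), 'tcp_pos': array([ 207.01562798, -642.26478707,  200.40253912]), 'eef_rot': array([-1.79942318e+02, -2.36025321e-03,  1.78665553e+01]), 'wrist_force': array([ 0.27495435, -1.02903814,  0.05636535]), 'ft_torque': array([ 0.00132217,  0.01804482, -0.0132872 ]), 'grip_force': 0.0, 'finger_gap': 93.27219188970216}
```

View pics/scene0.png

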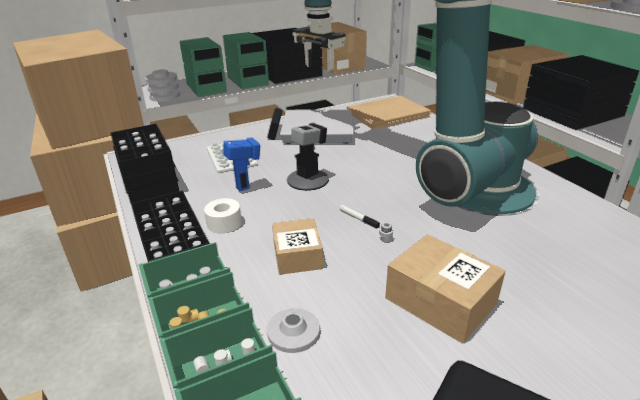

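View pics/top0.png

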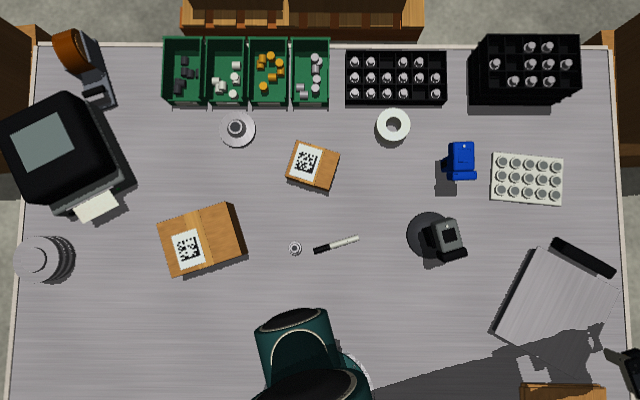

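Scene view: the grey and black scanner is in its stand at about (305,145), with the blue look-alike at (240,160). The large carton's code is at (465,270) and the small carton's at (298,240).
Top view: scanner (443,238), blue look-alike (461,160), large carton's code (187,248), small carton's code (306,161).

What could be mistaken: for the scanner, the blue pistol at top (461,160); for the code, the one on the small carton at (306,161). I choose the grey head in the round stand and the code on the larger carton. One close crop to check.

Run:
```python
from h import *
import pickle
t=pickle.load(open("top.pkl","rb"));s=pickle.load(open("scene.pkl","rb"))
a=cv2.resize(t["image"][200:275,395:480],None,fx=4.5,fy=4.5,interpolation=cv2.INTER_CUBIC)
b=cv2.resize(s["image"][110:195,265:350],None,fx=4.5,fy=4.5,interpolation=cv2.INTER_CUBIC)
h=max(a.shape[0],b.shape[0]); pad=lambda i:cv2.copyMakeBorder(i,0,h-i.shape[0],0,0,cv2.BORDER_CONSTANT)
cv2.imwrite("pics/crop1.png",np.hstack([pad(a),pad(b)]))
# code on the large carton: dark pixels inside white label
for nm,c,(x0,y0,x1,y1) in (("top",t,(160,215,225,280)),("scene",s,(430,245,500,295))):
    im=c["image"][y0:y1,x0:x1]; hsv=cv2.cvtColor(im,cv2.COLOR_BGR2HSV)
    w=((hsv[...,1]<50)&(hsv[...,2]>170)).astype(np.uint8)
    w=cv2.morphologyEx(w,cv2.MORPH_OPEN,np.ones((2,2),np.uint8)) if nm=="x" else w
    cs,_=cv2.findContours(w,cv2.RETR_EXTERNAL,cv2.CHAIN_APPROX_NONE); L=max(cs,key=cv2.contourArea)
    hull=cv2.convexHull(L); m=np.zeros(w.shape,np.uint8); cv2.fillPoly(m,[hull],1); m=cv2.erode(m,np.ones((3,3)))
    d=(m&(hsv[...,2]<110)).astype(np.uint8)
    pts=cv2.findNonZero(d).reshape(-1,2)+[x0,y0]
    W=plane(c,pts,91)[:,:2]; r=cv2.minAreaRect(W.astype(np.float32))
    lab=plane(c,hull.reshape(-1,2)+[x0,y0],91)[:,:2]; rl=cv2.minAreaRect(lab.astype(np.float32))
    print(nm,"code",r,"label",rl)
```

```text
top code ((389.76385498046875, 322.0701599121094), (45.81120300292969, 47.14616394042969), 18.944204330444336) label ((389.46929931640625, 322.17529296875), (85.41314697265625, 63.86656188964844), 18.907835006713867)
scene code ((387.9145202636719, 320.51470947265625), (44.86516571044922, 45.05048370361328), 18.664554595947266) label ((388.87591552734375, 320.7956848144531), (88.12220764160156, 65.26641082763672), 18.630874633789062)
```

View pics/crop1.png

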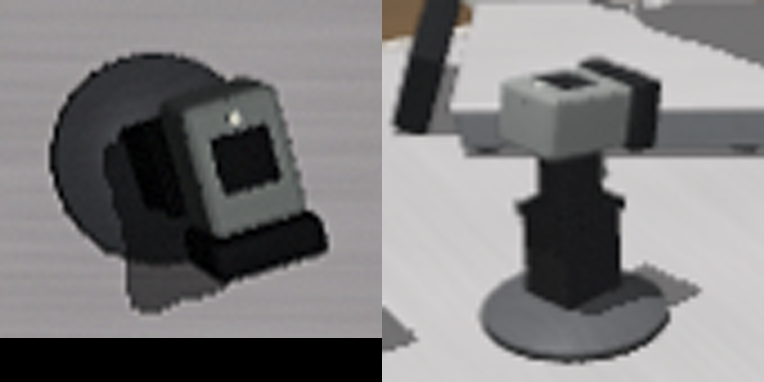

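The crop confirms it: a grey head with a black nose in the round-footed stand. In the top view the nose points down the image, slightly right, which is roughly world -x. Now I'll measure its top face on the tilted plane, and the stand's foot circle.

Run:
```python
from h import *
import pickle
t=pickle.load(open("top.pkl","rb"));s=pickle.load(open("scene.pkl","rb"))
def mask(c,box,lo=90):
    x0,y0,x1,y1=box; im=c["image"][y0:y1,x0:x1].astype(int)
    g=((im[...,1]-im[...,2]>=6)&(im[...,1]>lo)).astype(np.uint8)
    cs,_=cv2.findContours(g,cv2.RETR_EXTERNAL,cv2.CHAIN_APPROX_NONE); L=max(cs,key=cv2.contourArea).reshape(-1,2)+[x0,y0]
    return g,L
g,L=mask(t,(425,212,475,268)); 
im=t["image"]; print([tuple(im[232,x]) for x in range(428,466,3)],im[230,475])
print("\n".join("".join(".#"[v] for v in r) for r in g))
print("rect px",cv2.boxPoints(cv2.minAreaRect(L.astype(np.float32))).round(1).tolist())
yaw=np.radians(195); P0=np.array([330,-250,145.])
e=np.array(t["eye"])
for i in range(8):
    f=np.array([np.cos(yaw),np.sin(yaw)]); n=np.array([*(np.sin(.1745)*f),np.cos(.1745)])
    hd=np.array([*(np.cos(.1745)*f),-np.sin(.1745)]); sd=np.cross(n,hd)
    d=ray(t,L); k=((P0+21*n-e)@n)/(d@n); W=e+d*k[:,None]
    q=np.c_[(W-P0)@hd,(W-P0)@sd].astype(np.float32); r=cv2.minAreaRect(q)
    a=(r[2]+45)%90-45
    P0=P0+r[0][0]*hd+r[0][1]*sd; P0[2]=145; yaw+=np.radians(a)
print("head",P0.round(1),"yaw look",np.degrees(yaw).round(1),r)
```

```text
[(np.uint8(7), np.uint8(7), np.uint8(6)), (np.uint8(5), np.uint8(6), np.uint8(4)), (np.uint8(26), np.uint8(26), np.uint8(25)), (np.uint8(78), np.uint8(81), np.uint8(76)), (np.uint8(108), np.uint8(111), np.uint8(107)), (np.uint8(15), np.uint8(15), np.uint8(15)), (np.uint8(18), np.uint8(18), np.uint8(17)), (np.uint8(17), np.uint8(15), np.uint8(14)), (np.uint8(15), np.uint8(14), np.uint8(15)), (np.uint8(48), np.uint8(47), np.uint8(47)), (np.uint8(89), np.uint8(90), np.uint8(85)), (np.uint8(153), np.uint8(151), np.uint8(153)), (np.uint8(152), np.uint8(150), np.uint8(155))] [152 151 155]
..................................................
..................................................
..................................................
..................................................
..................................................
..................................................
..................................................
..................................................
..................................................
........................#.........................

[... 1839 characters left out ...]
...............................................
..................................................
..................................................
..................................................
..................................................
..................................................
..................................................
..................................................
..................................................
..................................................
rect px [[447.0, 245.0], [448.0, 245.0], [448.0, 246.0], [447.0, 246.0]]
head [ 408.8 -289.2  145. ] yaw look 181.9 ((0.0, -2.384185791015625e-07), (2.3384528160095215, 2.252762794494629), 0.0)
```

Run:
```python
from h import *
import pickle
t=pickle.load(open("top.pkl","rb"))
x0,y0,x1,y1=425,212,475,268
im=t["image"][y0:y1,x0:x1].astype(int); v=im.max(2)
for r in range(0,56,2): print(y0+r," ".join(f"{v[r,c]:3d}" for c in range(4,46,1)))
```

```text
212  30  30  56  58  51 112  98 133 142 149 161 159 158 158 155 156 157 158 159 158 158 158 158 158 158 157 160 158 158 157 158 157 158 157 156 158 156 155 155 156 156 155
214  57  56  55  53  53  55  53  52  51  49  57 102 137 163 160 160 158 157 156 158 157 158 158 156 156 157 157 157 157 156 155 155 156 156 156 157 158 155 156 156 156 156
216  55  54  55  56  57  53  53  54  54  54  57  53  49  37 111 136 164 162 141 143 141 151 159 160 158 155 154 154 154 156 156 156 154 156 153 153 153 153 154 153 153 154
218  57  54  56  53  56  54  56  57  56  56  56  53  51  48  47  41  58  35  39  40  38  41  36  56 110 138 149 162 161 161 160 161 160 162 161 160 161 159 160 158 157 157
220  58  57  59  60  58  56  55  51  43  47  43  44  44  43  43  45  46  52  57  66  75  83  94  98 101 100  85 116 161 157 157 157 155 158 157 155 156 155 155 155 154 156
222  62  60  47  42  42  42  44  45  44  44  48  55  59  70  81  88  77 103 100 103 104 104 106 107 108 106 101 100 161 155 156 154 156 155 152 152 153 154 154 152 151 154
224  65  44  30  32  35  38  47  69  85  94 101 100 100 104 104 106 
[... 3015 characters left out ...]
 154 151 152
260  69  71  68  69  68  69  68  69  68  70  59  39  14   1   8  12  20  17  15  11  10  19  34  54  83 107 133 162 163 159 158 155 156 155 156 154 154 154 156 155 155 155
262  69  69  68  68  68  68  69  69  70  71  69  70  72  59  38  23  18  85 113 107 165 163 161 160 158 157 156 156 156 156 156 156 158 156 156 156 155 156 156 155 157 155
264  68  67  65  68  67  67  66  66  67  67  64  65  64  61 102  98 162 159 156 156 156 155 158 156 157 156 157 156 156 157 157 158 157 157 157 156 157 157 156 157 156 158
266  69  67  66  65  64  61 103 100 100 101  99 159 158 157 156 153 153 153 152 153 152 152 152 152 153 153 153 153 153 153 153 153 154 153 153 153 153 152 152 153 154 155
```

```bash
cat > head.py <<'E'
from h import *
import pickle
t=pickle.load(open("top.pkl","rb"))
x0,y0,x1,y1=425,212,475,268
v=t["image"][y0:y1,x0:x1].max(2); g=((v>66)&(v<130)).astype(np.uint8)
g=cv2.morphologyEx(g,cv2.MORPH_OPEN,np.ones((3,3),np.uint8))
n,lab,st,ce=cv2.connectedComponentsWithStats(g,connectivity=4)
k=[i for i in range(1,n) if st[i,4]>50]; print(st[k].tolist())
k=lab[34,39-6]  or lab[33,12]; k=lab[245-y0,450-x0]
L=np.argwhere(lab==k)[:,::-1]+[x0,y0]
L=cv2.convexHull(L.astype(np.float32)).reshape(-1,2)
print("rect px",cv2.boxPoints(cv2.minAreaRect(L)).round(1).tolist())
yaw=np.radians(195); P0=np.array([330,-250,145.]); e=np.array(t["eye"]); c,s_=np.cos(np.radians(10)),np.sin(np.radians(10))
for i in range(10):
    f=np.array([np.cos(yaw),np.sin(yaw)]); n=np.array([*(s_*f),c]); hd=np.array([*(c*f),-s_]); sd=np.cross(n,hd)
    d=ray(t,L); k=((P0+21*n-e)@n)/(d@n); W=e+d*k[:,None]
    q=np.c_[(W-P0)@hd,(W-P0)@sd].astype(np.float32); r=cv2.minAreaRect(q)
    a=(r[2]+45)%90-45
    P0=P0+r[0][0]*hd+r[0][1]*sd; P0[2]=145; yaw+=np.radians(a)
print("head",P0.round(1),"look yaw",np.degrees(yaw).round(1),r)
# stand foot: dark disc edge against bench (unoccluded left/upper arc), circle fit on z=~10
im=t["image"].max(2); pts=[]
for a in np.radians(np.arange(95,265,5)):   # image directions
    pass
E
python3 - <<'E'
exec(open("head.py").read())
s=pickle.load(open("scene.pkl","rb"))
up=(-f)  # handle x axis
# predicted points in both views, overlay
def pts(P0): 
    o=[]
    for a in(-35,35):
        for b in(-26,26): o+= [P0+a*hd+b*sd+21*n, P0+a*hd+b*sd-21*n]
    o+= [P0+58*hd+b*sd+h*n for b in(-30,30) for h in(-24,24)]
    ax=np.array([P0[0],P0[1],0.])
    o+=[ax+[62*np.cos(q),62*np.sin(q),0] for q in np.linspace(0,6.28,25)]
    o+=[ax+a*np.array([*f,0])+b*np.array([*sd[:2],0])+[0,0,85] for a in(-24.5,24.5) for b in(-20.5,20.5)]
    return o
ims=[]
for cam,(X0,Y0) in((t,(395,195)),(s,(265,110))):
    b=cv2.resize(cam["image"][Y0:Y0+90,X0:X0+90],None,fx=4.4,fy=4.4,interpolation=cv2.INTER_CUBIC)
    for p in proj(cam,pts(P0)): cv2.circle(b,tuple(((p+.5-[X0,Y0])*4.4).astype(int).tolist()),2,(0,0,255),-1)
    ims.append(b)
cv2.imwrite("pics/ov1.png",np.hstack(ims))
E
```

```text
[[11, 7, 27, 33, 437]]
rect px [[434.5, 223.8000030517578], [455.6000061035156, 218.0], [463.29998779296875, 246.3000030517578], [442.20001220703125, 252.0]]
head [ 431.9 -291.9  145. ] look yaw 197.1 ((0.0, 0.0), (66.84794616699219, 49.76921844482422), 0.0)
```

View pics/ov1.png

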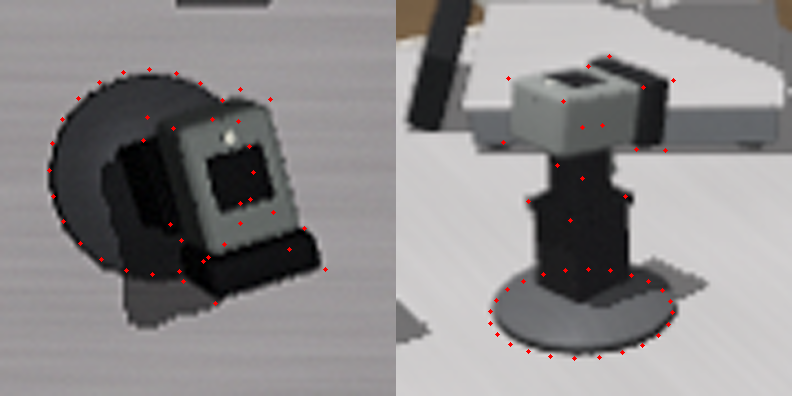

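Overlay on both views: the red model points sit on the foot circle and socket rim to within 1 px, and slightly high on the head (about 2 mm). So head ≈ (430.5, -291.5, 145) with the scanner's x at yaw 17.1°. The face measures 67×50 mm plus one pixel, against 70×52 given. Code = (389, 321, 91), and its label measures 85×64. All plausible and within reach.

Lift first, then fly over the scanner.

```bash
python3 -m creep '[{"offset":[0,0,-0.45],"turn":[0,0,0.004],"fingers":93},{"offset":[0,0,-0.45],"turn":[0,0,0],"fingers":93},{"offset":[0.4,-0.33,0],"turn":[0,0,0],"fingers":93},{"offset":[0.4,-0.33,0],"turn":[0,0,0],"fingers":93},{"offset":[0.4,-0.33,0],"turn":[0,0,0],"fingers":93},{"offset":[0.4,-0.33,0],"turn":[0,0,0],"fingers":93},{"offset":[0.4,-0.33,0],"turn":[0,0,0],"fingers":93},{"offset":[0.4,-0.33,0],"turn":[0,0,0],"fingers":93},{"offset":[0.4,-0.33,0],"turn":[0,0,0],"fingers":93},{"offset":[0.4,-0.33,0],"turn":[0,0,0],"fingers":93},{"offset":[0,0,0],"turn":[0,0,0],"fingers":93},{"offset":[0,0,0],"turn":[0,0,0],"fingers":93}]'
cat > go.py <<'E'
from h import *
def delta(target):
    s=read_state(); p=np.array(s["tcp_pos"]); M=R.from_euler('xyz',s["eef_rot"],degrees=True)
    print("t",round(s["t"],2),"tcp",p.round(1),"rot",np.array(s["eef_rot"]).round(2),"j",np.array(s["joint_pos"]).round(1),"F",np.array(s["wrist_force"]).round(1),"gap",round(s["finger_gap"],1),"grip",round(s["grip_force"],1))
    print("tool-frame delta (frac)",(M.inv().apply(np.array(target)-p)/100).round(3))
E
python3 -c "
from go import *; delta([430.5,-291.5,138])"
```

```text
t: 1.6
tcp_pos: [434.9, -296.0, 290.8]
eef_rot: [-180.0, 0.0, 17.2]
wrist_force: [0.4, -0.0, -1.0]
finger_gap: 93.1
grip_force: 0.0
t 1.6 tcp [ 434.9 -296.   290.8] rot [-1.800e+02  2.000e-02  1.718e+01] j [-37.  -12.5  92.8  -0.   99.7  35.8] F [ 0.4 -0.  -1. ] gap 93.1 grip 0.0
tool-frame delta (frac) [-0.028 -0.056  1.528]
```

```bash
python3 -m creep '[{"offset":[-0.028,-0.056,0.3],"turn":[0,0,0],"fingers":93},{"offset":[0,0,0.3],"turn":[0,0,0],"fingers":93},{"offset":[0,0,0.2],"turn":[0,0,0],"fingers":93},{"offset":[0,0,0],"turn":[0,0,0],"fingers":93},{"offset":[0,0,0],"turn":[0,0,0],"fingers":93}]'
python3 - <<'E'
from go import *; delta([430.5,-291.5,138])
ims=[]
for n,(x,y) in(("top",(395,195)),("scene",(255,70))):
    c=snapshot(n); b=cv2.resize(c["image"][y:y+130,x-20:x+110],None,fx=3,fy=3,interpolation=cv2.INTER_CUBIC); ims.append(b)
cv2.imwrite("pics/pre.png",np.hstack(ims))
E
```

```text
t: 2.22
tcp_pos: [430.8, -291.8, 212.2]
eef_rot: [179.9, -0.0, 17.1]
wrist_force: [0.2, -0.7, -0.0]
finger_gap: 93.1
grip_force: 0.0
t 2.23 tcp [ 430.8 -291.8  212.2] rot [ 1.7995e+02 -4.0000e-02  1.7120e+01] j [-36.9 -13.1 100.5  -0.   92.5  36. ] F [ 0.2 -0.7 -0. ] gap 93.1 grip 0.0
tool-frame delta (frac) [-0.003 -0.005  0.742]
```

View pics/pre.png

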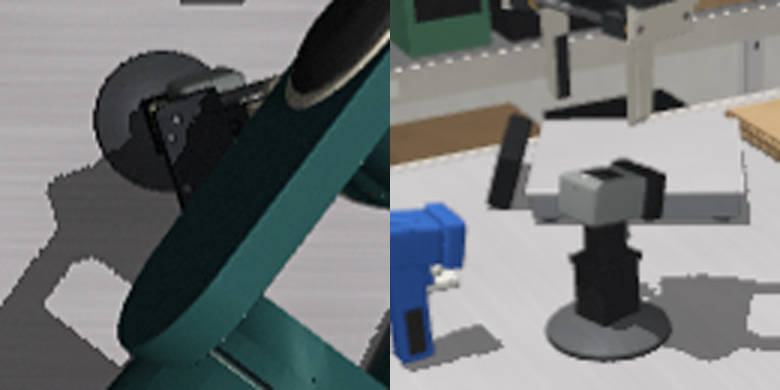

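The gripper is centred over the grey head: the fingers at crop x 563 and 640 straddle the head centre at 603. Now lower and close.

```bash
python3 -m creep '[{"offset":[0,0,0.3],"turn":[0,0,0],"fingers":93},{"offset":[0,0,0.3],"turn":[0,0,0],"fingers":93},{"offset":[0,0,0.14],"turn":[0,0,0],"fingers":93},{"offset":[0,0,0],"turn":[0,0,0],"fingers":93},{"offset":[0,0,0],"turn":[0,0,0],"fingers":60},{"offset":[0,0,0],"turn":[0,0,0],"fingers":30},{"offset":[0,0,0],"turn":[0,0,0],"fingers":30},{"offset":[0,0,0],"turn":[0,0,0],"fingers":30},{"offset":[0,0,0],"turn":[0,0,0],"fingers":30},{"offset":[0,0,0],"turn":[0,0,0],"fingers":30},{"offset":[0,0,0],"turn":[0,0,0],"fingers":30},{"offset":[0,0,0],"turn":[0,0,0],"fingers":30}]'
python3 -c "
from go import *; delta([430.5,-291.5,138])"
```

```text
t: 3.82
tcp_pos: [430.7, -291.4, 137.2]
eef_rot: [180.0, -0.0, 17.1]
wrist_force: [0.6, 0.0, 1.6]
finger_gap: 51.6
grip_force: 30.0
t 3.83 tcp [ 430.7 -291.4  137.2] rot [ 1.7999e+02 -1.0000e-02  1.7140e+01] j [-36.9 -11.6 106.2  -0.   85.4  36. ] F [0.6 0.  1.6] gap 51.6 grip 30.0
tool-frame delta (frac) [-0.003  0.    -0.008]
```

```bash
python3 -m creep '[{"offset":[0,0,-0.1],"turn":[0,0,0],"fingers":30},{"offset":[0,0,-0.15],"turn":[0,0,0],"fingers":30},{"offset":[0,0,-0.2],"turn":[0,0,0],"fingers":30},{"offset":[0,0,-0.2],"turn":[0,0,0],"fingers":30},{"offset":[0,0,-0.2],"turn":[0,0,0],"fingers":30},{"offset":[0,0,-0.2],"turn":[0,0,0],"fingers":30},{"offset":[0,0,-0.2],"turn":[0,0,0],"fingers":30},{"offset":[0,0,-0.2],"turn":[0,0,0],"fingers":30},{"offset":[0,0,-0.15],"turn":[0,0,0],"fingers":30},{"offset":[0,0,0],"turn":[0,0,0],"fingers":30},{"offset":[0,0,0],"turn":[0,0,0],"fingers":30},{"offset":[0,0,0],"turn":[0,0,0],"fingers":30}]'
python3 - <<'E'
from go import *; delta([430.5,-291.5,300])
c=snapshot("scene"); cv2.imwrite("pics/lift.png",cv2.resize(c["image"][20:200,220:400],None,fx=3,fy=3,interpolation=cv2.INTER_CUBIC))
# target calc
code=np.array([389,321.3,91.])
az=np.degrees(np.arctan2(code[1],code[0])); print("az",az)
E
```

```text
t: 5.32
tcp_pos: [430.5, -291.2, 296.2]
eef_rot: [-179.9, 0.0, 17.1]
wrist_force: [-0.7, 0.5, -2.4]
finger_gap: 52.1
grip_force: 30.0
t 5.33 tcp [ 430.5 -291.2  296.2] rot [-1.7994e+02  4.0000e-02  1.7140e+01] j [-36.9 -13.2  92.9  -0.  100.4  36. ] F [-0.7  0.5 -2.4] gap 52.1 grip 30.0
tool-frame delta (frac) [-0.001  0.002 -0.038]
az 39.55548071058832
```

View pics/lift.png

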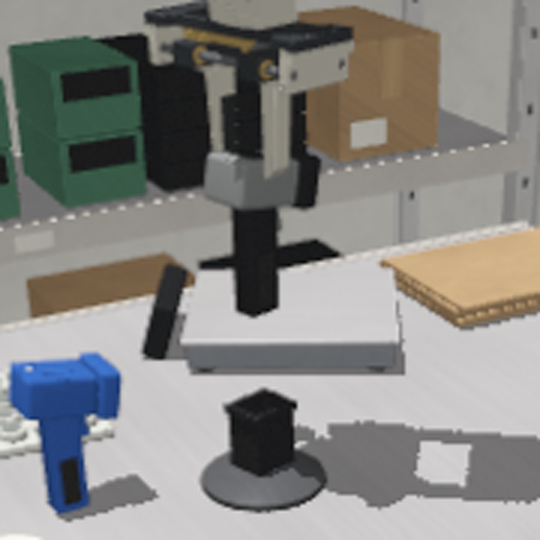

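The scanner is out of the socket, upright in the fingers, with its foot well above the rim. Next I carry it across at this height.

```bash
python3 -m creep '[{"offset":[0.08,-0.22,-0.05],"turn":[0,0,0],"fingers":30},{"offset":[0.16,-0.45,0],"turn":[0,0,0],"fingers":30},{"offset":[0.16,-0.45,0],"turn":[0,0,0],"fingers":30},{"offset":[0.16,-0.45,0],"turn":[0,0,0],"fingers":30},{"offset":[0.16,-0.45,0],"turn":[0,0,0],"fingers":30},{"offset":[0.16,-0.45,0],"turn":[0,0,0],"fingers":30},{"offset":[0.16,-0.45,0],"turn":[0,0,0],"fingers":30},{"offset":[0.16,-0.45,0],"turn":[0,0,0],"fingers":30},{"offset":[0.16,-0.45,0],"turn":[0,0,0],"fingers":30},{"offset":[0.16,-0.45,0],"turn":[0,0,0],"fingers":30},{"offset":[0.16,-0.45,0],"turn":[0,0,0],"fingers":30},{"offset":[0.16,-0.45,0],"turn":[0,0,0],"fingers":30}]' && python3 -m creep '[{"offset":[0.16,-0.45,0],"turn":[0,0,0],"fingers":30},{"offset":[0.16,-0.45,0],"turn":[0,0,0],"fingers":30},{"offset":[0.08,-0.22,0],"turn":[0,0,0],"fingers":30},{"offset":[0,0,0],"turn":[0,0,-0.041],"fingers":30},{"offset":[0,0,0],"turn":[0,0,-0.041],"fingers":30},{"offset":[0,0,0],"turn":[0,0,-0.041],"fingers":30},{"offset":[0,0,0],"turn":[0,0.03,0],"fingers":30},{"offset":[0,0,0],"turn":[0,0.03,0],"fingers":30},{"offset":[0,0,0],"turn":[0,0.03,0],"fingers":30},{"offset":[0,0,0],"turn":[0,0.03,0],"fingers":30},{"offset":[0,0,0],"turn":[0,0,0],"fingers":30},{"offset":[0,0,0],"turn":[0,0,0],"fingers":30}]'
cat >> go.py <<'E'
def goal(th=50,yaw=39.5,L=168,code=(389,321.3,91),hd=(0,0,-7.8)):
    G=R.from_euler('z',yaw,degrees=True)*R.from_euler('y',-th,degrees=True)*R.from_euler('x',180,degrees=True)
    lk=np.array([-np.cos(np.radians(10)),0,np.sin(np.radians(10))])
    T=np.array(code)-G.apply(np.array(hd)+L*lk); delta(T)
    s=read_state(); M=R.from_euler('xyz',s["eef_rot"],degrees=True)
    print("target",T.round(1),"turn frac",((M.inv()*G).as_rotvec(degrees=True)/180).round(4))
    # where line of sight is now
    p=np.array(s["tcp_pos"])+M.apply(hd); l=M.apply(lk); w=p+58*l; d=np.array(code)-w; a=d@l
    print("look off vertical",np.degrees(np.arccos(-l[2])).round(1),"range",a.round(1),"miss",np.linalg.norm(d-a*l).round(1),"window",w.round(1))
E
python3 -c "
from go import *; goal()"
```

```text
t: 6.88
tcp_pos: [453.8, 258.6, 301.7]
eef_rot: [180.0, 0.0, 17.2]
wrist_force: [0.6, -0.2, -1.7]
finger_gap: 52.0
grip_force: 30.0
t: 8.38
tcp_pos: [459.4, 375.4, 302.2]
eef_rot: [180.0, -21.5, 39.3]
wrist_force: [1.1, 0.3, -1.6]
finger_gap: 51.5
grip_force: 30.0
t 8.38 tcp [459.4 375.4 302.2] rot [179.99 -21.51  39.27] j [ 36.2 -19.   99.    1.1  78.5  86.9] F [ 1.1  0.3 -1.6] gap 51.5 grip 30.0
tool-frame delta (frac) [-0.248 -0.03   0.662]
target [458.4 378.5 231.5] turn frac [ 0.0008  0.1583 -0.001 ]
look off vertical 58.5 range 129.4 miss 141.4 window [418.9 342.3 279.1]
```

```bash
python3 -m creep '[{"offset":[0,0,0],"turn":[0,0.04,0],"fingers":30},{"offset":[0,0,0],"turn":[0,0.04,0],"fingers":30},{"offset":[0,0,0],"turn":[0,0.04,0],"fingers":30},{"offset":[0,0,0],"turn":[0,0.038,0],"fingers":30},{"offset":[0,0,0],"turn":[0,0,0],"fingers":30},{"offset":[0,0,0],"turn":[0,0,0],"fingers":30}]'
python3 -c "
from go import *; goal()"
```

```text
t: 9.12
tcp_pos: [459.7, 375.9, 302.7]
eef_rot: [180.0, -49.9, 39.3]
wrist_force: [0.8, -0.2, -1.4]
finger_gap: 51.9
grip_force: 30.0
t 9.12 tcp [459.7 375.9 302.7] rot [180.   -49.89  39.28] j [ 35.1 -37.1 119.2   4.3  48.2  84.4] F [ 0.8 -0.2 -1.4] gap 51.9 grip 30.0
tool-frame delta (frac) [-0.541 -0.028  0.464]
target [458.4 378.5 231.5] turn frac [ 0.0009  0.0006 -0.0008]
look off vertical 30.1 range 171.3 miss 36.7 window [432.6 353.7 257.6]
```

```bash
python3 -m creep '[{"offset":[-0.13,-0.007,0.115],"turn":[0,0,0],"fingers":30},{"offset":[-0.14,-0.007,0.12],"turn":[0,0,0],"fingers":30},{"offset":[-0.14,-0.007,0.12],"turn":[0,0,0],"fingers":30},{"offset":[-0.13,-0.007,0.11],"turn":[0,0,0],"fingers":30},{"offset":[0,0,0],"turn":[0,0,0],"fingers":30},{"offset":[0,0,0],"turn":[0,0,0],"fingers":30},{"offset":[0,0,0],"turn":[0,0,0],"fingers":30}]'
python3 - <<'E'
from go import *; goal()
ims=[]
for n,(x,y) in(("scene",(350,100)),("top",(110,130))):
    c=snapshot(n); im=c["image"].copy()
    ims.append(cv2.resize(im[y:y+190,x:x+190],(390,390),interpolation=cv2.INTER_CUBIC)); np.save(n+"_g.npy",c["image"])
cv2.imwrite("pics/goal.png",np.hstack(ims))
E
```

```text
t: 10.0
tcp_pos: [458.5, 378.6, 231.8]
eef_rot: [180.0, -50.1, 39.3]
wrist_force: [-0.4, 0.5, -2.3]
finger_gap: 51.6
grip_force: 30.0
t 10.0 tcp [458.5 378.6 231.8] rot [179.99 -50.11  39.29] j [ 35.6 -36.5 125.5   4.4  41.1  84.3] F [-0.4  0.5 -2.3] gap 51.6 grip 30.0
tool-frame delta (frac) [-0.003  0.     0.002]
target [458.4 378.5 231.5] turn frac [ 0.0009 -0.0006 -0.0008]
look off vertical 29.9 range 110.4 miss 0.4 window [431.5 356.5 186.6]
```

View pics/goal.png

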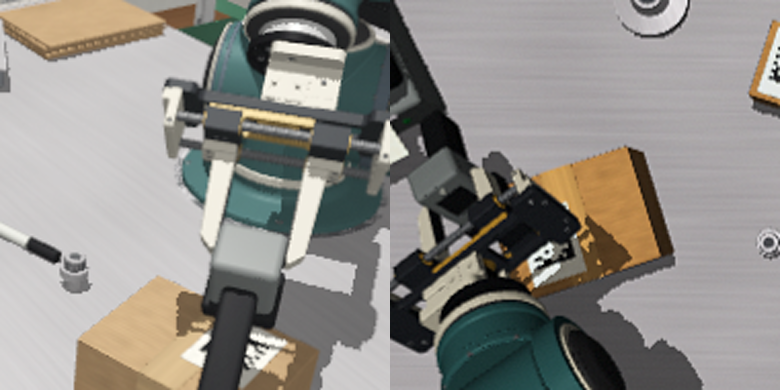

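The scanner is nose-down over the carton, with the carton and label unmoved (label at crop (235,350) in the scene view). I'll check for slip in the grip by projecting the head's rear face and the handle's foot as they should lie.

Run:
```python
from go import *; import pickle
c=pickle.load(open("scene.pkl","rb")); im=np.load("scene_g.npy")
s=read_state(); M=R.from_euler('xyz',s["eef_rot"],degrees=True); p=np.array(s["tcp_pos"])
k=np.radians(10); lk=np.array([-np.cos(k),0,np.sin(k)]); up=np.array([-np.sin(k),0,-np.cos(k)]); h0=np.array([0,0,-7.8])
y=np.array([0,1,0])
P=[h0-35*lk+a*26*y+b*21*up for a in(-1,1) for b in(-1,1)]
P+=[h0+[a*18,b*14,125] for a in(-1,1) for b in(-1,1)]
X=M.apply(P)+p; print("foot centre",(M.apply(h0+[0,0,125])+p).round(1)); q=proj(c,X); print(q.round(0).tolist())
x0,y0=390,190; b=cv2.resize(im[y0:y0+150,x0:x0+150],None,fx=4,fy=4,interpolation=cv2.INTER_CUBIC)
for i,t in enumerate(q): cv2.circle(b,tuple(((t+.5-[x0,y0])*4).astype(int).tolist()),4,(0,0,255) if i<4 else (0,255,0),-1)
cv2.imwrite("pics/ov2.png",b)
```

```text
foot centre [528.  435.5 156.4]
[[485.0, 237.0], [490.0, 213.0], [451.0, 230.0], [456.0, 207.0], [461.0, 311.0], [443.0, 307.0], [461.0, 309.0], [443.0, 304.0]]
```

View pics/ov2.png

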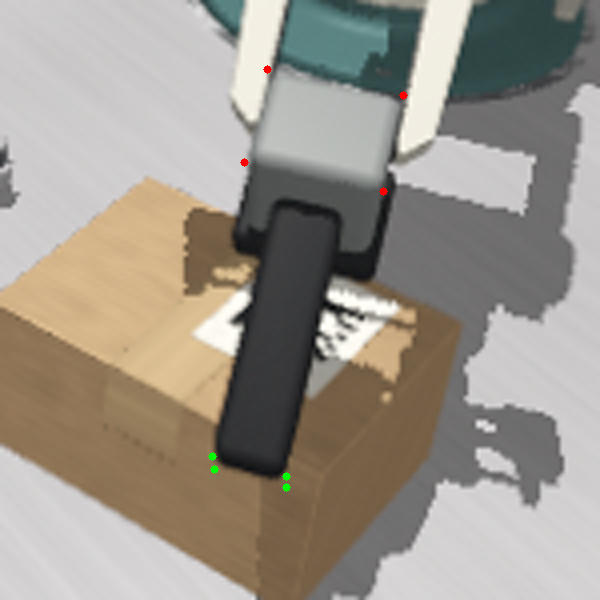

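The projected corners fall within 1–3 px of the head and foot edges, which is at most about 2° or 5 mm of aim against 24 mm allowed. The foot is about 65 mm above the carton top and the arm is still. Handing in.

```bash
python3 -c "
from workcell import *
print(sign_off()); s=read_state(); print(s['t'],s['grip_force'],s['finger_gap'])"
```

```text
the job is handed in; nothing more can be done
None
the job is handed in; nothing more can be done
```

I've handed the job in: the gripper holds the scanner steady, its window about 110 mm from the larger carton's code and looking down at about 30° from vertical; the estimated aim error is at most about 5 mm, and no verdict came back.

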